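# Nudge the cutting board home on its pins

## Task

The white cutting board has been put down crooked on its metal station and is riding on top of the two locating pins. Nudge it sideways by its edges, gently and without picking it up, until both holes drop over the pins and the board lies fully down, flat on the station. Leave everything else where it is.

Things in the scene. Friction and masses are not known exactly. Their poses are not given: they have to be found in the camera images.
- board: White plastic cutting board, 160 mm (x) by 240 mm (y) by 15 mm thick, about 0.4 to 0.7 kg, loose, slides easily. Origin: centre of its underside; z out of its top. Two through holes near its far long edge, at x = +45 mm, y = +70 and -70 mm. Home: its origin at x = 0, y = 0, z = 15 mm in the station's frame, at the same yaw; station and board are turned at most about 0.4 rad from the robot's axes.
- station: Fixed dark metal base plate, 220 mm (x) by 350 mm (y) by 15 mm thick; origin: centre of its underside, on the table. Two steel pins stand on it at x = +45 mm, y = +70 and -70 mm. The board hides them at first; short white lines on the plate's margins show their axes: one at each end at x = +45 mm, two on the far margin at y = +70 and -70 mm.
- pin_left (a point): Tip of the station's +y pin (x = +45, y = +70, z = 25 mm in the station's frame). Each pin is 14 mm in diameter and 10 mm tall, tapering over its upper 7 mm to a flat 6 mm tip, so a hole begins to drop within about 5 mm of the pin's axis and then centres itself.
- pin_right (a point): Tip of the station's -y pin (x = +45, y = -70, z = 25 mm in the station's frame), of the same shape.
- hole_left (a point): Centre of the board's +y hole (round, 18 mm in diameter), at its underside. At the start the board is propped on the pin tips on its hole side and rests on its other long edge, sloping 4 to 7 degrees; its centre lies 22 to 40 mm towards the station's +y from home, up to 14 mm off in x either way, turned up to 0.12 rad.
- hole_right (a point): Centre of the board's -y hole (a slot, 18 mm in x by 24 mm in y), at its underside.
- weight: Small steel check weight, 28 mm wide, 36 mm tall, standing on the station's near right corner (to leave alone). Origin: underside.
- cup: Small steel bowl, 66 mm wide, 35 mm tall, beyond the left end of the station (to leave alone). Origin: underside.
- scraper: Spatula with a black handle, 200 mm long, lying beyond the far edge of the station (to leave alone).
- shaker: Small glass jar with a steel cap, 40 mm wide, 55 mm tall, to the right of the station (to leave alone). Origin: underside.
- cutter: Steel ring cutter, 70 mm wide, 35 mm tall, to the right of the station (to leave alone). Origin: underside.
- tub: White plastic tub, 100 mm wide, 100 mm tall, far to the left (to leave alone). Origin: underside.
- spray: Clear bottle, 70 mm wide, 190 mm tall, far to the right (to leave alone). Origin: underside.

How it is judged:
At the end, for the whole second after the job is handed in: The board lies flat on the station (underside within 2.5 mm of its top face, tilt under 0.02 rad), each pin inside its own hole (round hole within 5 mm, slot within 6.5 mm of the pin's axis), and at rest (z of board in the frame of station between 0.012 and 0.0175 m and angle between board's own z axis and vertical below 0.02 rad and horizontal distance between hole_left and pin_left below 0.005 m and horizontal distance between hole_right and pin_right below 0.0065 m and linear speed of board below 0.01 m/s and angular speed of board below 0.05 rad/s); the robot touches nothing.
It fails at once if the board was lifted or tipped up instead of slid (z of board in the frame of station above 0.034 m or angle between board's own z axis and vertical above 0.22 rad).
It fails at once if the board was shoved with more than 40 N (contact force between the fingers and board above 40 N).
It fails at once if something else was moved more than 25 mm (distance of any of weight, cup, scraper, shaker, cutter, tub, spray from where it was at the start of the episode above 0.025 m).
It also fails if it takes over 45 s, if anything falls off the work surface, if the arm or the gripper's body presses on something with over 40 N, if the wrist force passes 120 N, or if a joint passes its speed limit or range.

## Robot

A 6-joint arm with a two-finger parallel gripper is mounted at the origin on the work surface. World frame = base frame: x ahead of the robot, y to its left, z up, the work surface at z = 0. Lengths are in m, angles in rad, forces in N, time in s.
With the tool pointing down it reaches from about 0.375 to 0.925 m from the base axis. Payload 5.7 kg.
Tool frame: the origin (TCP) lies midway between the tips of the shut fingers; the grasp point (between the pads) lies 19 mm behind it; z points along the fingers, x is the direction in which the jaws open and shut, and the axes are right-handed (so a half turn about z gives the same grasp; the last joint's range is limited). The gripper opens to 88 mm and grips with 3 to 60 N. Pads are 20 mm wide; open, the fingers measure 115 mm over their backs; the gripper's body (75 mm by 178 mm) begins 61 mm behind the grasp point.
Start: joints at [1.119, 0.359, 1.51, -0, 1.272, -0.115], TCP at [0.198, 0.566, 0.223] pointing down, gripper open.
Joint ranges: [-2.97, 2.97], [-1.01, 2.36], [0.21, 2.38], [-0.96, 4.11], [0.2, 2.71], [-2.98, 2.98]. Speed limits (rad/s): [2.39, 2.39, 3.14, 3.14, 3.14, 3.14].

## Interface

Orientations are given as a unit quaternion [x, y, z, w].
In Python, from bench import move_ptp, servo_line, goto_joints, move_gripper, sleep, inverse_kinematics, capture, PlanningError, close_job, spot_in, silhouettes, current_clock, current_joint_pos, current_qvel, current_joint_torque, current_position, current_orientation, current_force, current_torque, current_finger_gap gives the robot as it stands. Calls block until the motion is done:
- move_ptp(position, orientation): joint-space move of the TCP to a pose.
- servo_line(position, orientation=None, rate=0.15, contact_N=None): straight line of the TCP; orientation=None keeps the orientation; rate is the mean speed in m/s. With contact_N (N) it stops when the force on the tool has changed by that much, and returns True; else False.
- goto_joints(angles): joint-space move.
- move_gripper(opening): finger opening in m; the grip force is fixed at half the most; returns when the fingers have stopped.
- sleep(seconds).
- inverse_kinematics(position, orientation): joint angles nearest the present ones, or None.
- capture(name): name is "scene" or "side" or "wrist"; returns a dict with "image" (480x640x3 uint8, blue, green, red), "range_z" (480x640 float32, m along the optical axis (not along the pixel's ray), 0 where there is no reading), "intrinsics" (3x3 intrinsics, pixels), "R" (3x3) and "t" (3): a world point X has camera coordinates R X + t. Camera axes: x right, y down, z forward; pixel columns grow to the right and rows downward; lengths in m; the calibration is good to about 2 mm. A picture is of the moment at which its call begins.
A pose or a line that the arm cannot do raises PlanningError and nothing moves.
- close_job(): hands the job in, once; it reports no verdict.
Trained networks look in the newest picture that a camera, given by its name, has taken for a name from the list of things; names that differ only in an ending like _2 or _b are one class to them, and where a whole thing is asked for, a point or a joint stands for the part that bears it (a point fixed in the world has none). Each returns a list of dicts, best first, with "conf" (0 to 1); they miss things now and then, are a little off and sometimes report something else, mostly with a low value. They report only what shows in the picture. A call takes as long as a camera call.
- spot_in(camera, query): "xy" ([column, row] in pixels, amid what is visible of it).
- silhouettes(camera, query): "region" (480x640 bool, what is visible of it) and "xy" ([column, row] in pixels, amid what is visible of it).
Readings, each from a call of its own:
- current_clock(): time.
- current_joint_pos(): joint angles.
- current_qvel(): joint speeds.
- current_joint_torque(): joint torques, N m.
- current_position(): TCP position.
- current_orientation(): TCP orientation.
- current_force(): force on the tool from outside, world axes, zero at the start.
- current_torque(): the same for the moment, N m.
- current_finger_gap(): finger opening in m.
Only numpy, scipy, OpenCV 4.12 (cv2) and the standard library are available. Lean on these libraries where they do the work, as an engineer would, in place of code of your own. Each camera call takes 0.05 s, during which the arm holds its last target.

## Working session

There is one attempt and no reset: what is moved stays moved. The work goes in short steps, each a Python script; the robot and the scene stay as the last script left them, time stands still between calls to the robot, and variables do not carry over. Pictures are saved under pics/ and viewed, and the job is handed in when it is done.

```bash
ls; mkdir -p pics
python3 - <<'E'
from bench import *
import cv2, numpy as np
for n in ["scene","side"]:
    c=capture(n); cv2.imwrite(f"pics/{n}0.png",c["image"]); np.savez(f"{n}0.npz",**c)
    print(n,c["intrinsics"].tolist(),(-c["R"].T@c["t"]).tolist())
    for q in ["board","station","weight","cup","scraper","shaker","cutter","hole_left","hole_right","pin_left"]:
        print(q,[(d["conf"],np.round(d["xy"])) for d in spot_in(n,q)][:2])
print(current_clock(),current_force(),current_finger_gap(),current_orientation())
E
```

```text
pics
scene [[503.7318243867017, 0.0, 321.4611589193236], [0.0, 503.7318243867017, 241.67565979834615], [0.0, 0.0, 1.0]] [1.381100488665646, 0.10738510453774992, 0.9022915951934931]
board [(0.66, array([360., 246.]))]
station [(0.83, array([312., 266.]))]
weight []
cup [(0.96, array([450., 245.]))]
scraper [(0.63, array([362., 301.])), (0.56, array([360., 243.]))]
shaker [(0.81, array([254., 223.]))]
cutter [(0.87, array([250., 265.]))]
hole_left [(0.9, array([357., 246.]))]
hole_right [(0.68, array([359., 242.]))]
pin_left [(0.96, array([315., 265.]))]
side [[547.6983485194692, 0.0, 309.0135715098064], [0.0, 547.6983485194692, 244.76269396594947], [0.0, 0.0, 1.0]] [0.2094065655757375, -0.9412442424889567, 0.9642822941384717]
board [(0.62, array([275., 226.]))]
station [(0.75, array([299., 263.]))]
weight [(0.71, array([279., 289.])), (0.15, array([330., 212.]))]
cup [(0.68, array([298., 263.])), (0.58, array([246., 176.]))]
scraper [(0.75, array([331., 212.]))]
shaker [(0.75, array([304., 298.]))]
cutter [(0.61, array([346., 282.]))]
hole_left [(0.82, array([281., 229.]))]
hole_right [(0.65, array([278., 227.]))]
pin_left [(0.62, array([301., 261.]))]
1.1 [ 0.53711781 -0.06551758 -0.06335989] 0.08772959798850288 [ 8.15613576e-01  5.78597006e-01 -7.80474422e-06  5.99822428e-07]
```

View pics/scene0.png

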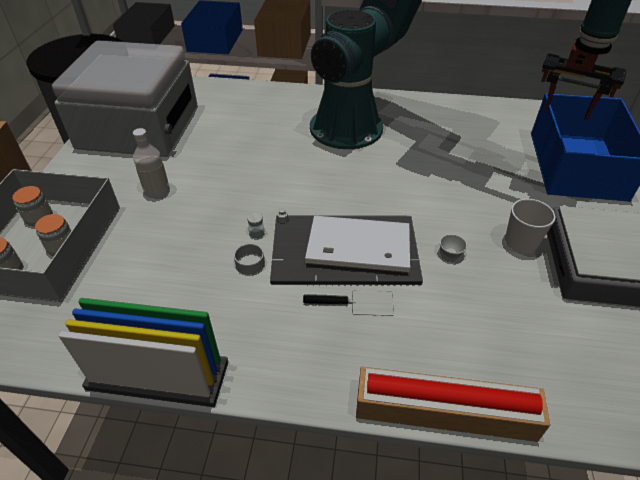

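View pics/side0.png

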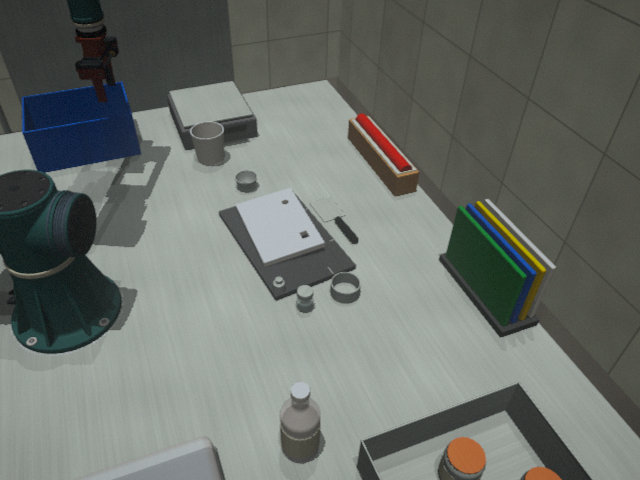

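The scene view shows the station as a dark plate with corners near (272,217), (411,216), (421,284) and (271,284). The board sits towards its +y end, with holes at about (328,250) and (388,255). The weight is at (283,216), the shaker at (255,224), the cutter at (250,260), the cup at (452,248) and the spatula at (348,302). Next I'll get rough poses from depth.

```bash
cat > h.py <<'E'
import numpy as np, cv2
from bench import *
def ray(c,uv,z):
    uv=np.atleast_2d(uv).astype(float); K=c["intrinsics"];R=c["R"];t=c["t"]
    d=np.c_[(uv-[K[0,2],K[1,2]])/[K[0,0],K[1,1]],np.ones(len(uv))]@R
    o=-R.T@t
    return o+d*((z-o[2])/d[:,2])[:,None]
def cloud(c):
    Z=c["range_z"];K=c["intrinsics"];v,u=np.mgrid[:480,:640]
    P=np.stack([(u-K[0,2])/K[0,0]*Z,(v-K[1,2])/K[1,1]*Z,Z],-1)
    return (P-c["t"])@c["R"]
def proj(c,X):
    p=np.atleast_2d(X)@c["R"].T+c["t"]; p=p@c["intrinsics"].T
    return p[:,:2]/p[:,2:]
E
python3 - <<'E'
from h import *
c=dict(np.load("scene0.npz"))
print(ray(c,[(272,217),(411,216),(421,284),(271,284)],0.015).round(3))
P=cloud(c)
for n,uv in dict(weight=(283,214),cup=(452,240),shaker=(255,218),cutter=(250,247),h1=(328,250),h2=(388,255),b1=(314,218),b2=(407,222),b3=(408,264),b4=(309,262)).items():
    print(n,P[uv[1],uv[0]].round(3))
im=c["image"][190:325,220:480]; cv2.imwrite("pics/crop0.png",cv2.resize(im,None,fx=3,fy=3,interpolation=cv2.INTER_CUBIC))
E
```

```text
[[ 0.458 -0.144  0.015]
 [ 0.406  0.21   0.015]
 [ 0.63   0.236  0.015]
 [ 0.677 -0.102  0.015]]
weight [ 0.471 -0.112  0.041]
cup [0.482 0.311 0.018]
shaker [ 0.509 -0.173  0.055]
cutter [ 0.578 -0.173  0.023]
h1 [0.567 0.015 0.029]
h2 [1.381 0.107 0.902]
b1 [ 0.462 -0.034  0.029]
b2 [0.432 0.2   0.017]
b3 [0.602 0.202 0.046]
b4 [ 0.616 -0.023  0.034]
```

View pics/crop0.png

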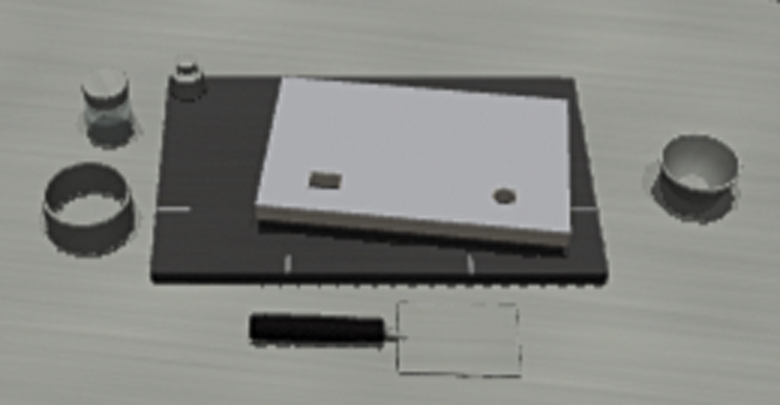

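Station yaw is about 0.14 rad. I'll take a wrist view from above for precise poses.

Run:
```python
from h import *
from scipy.spatial.transform import Rotation as R
# tool z down, tool x along station x (yaw .14)
def q(yaw): return (R.from_euler('z',yaw)*R.from_euler('x',np.pi)).as_quat()
p=np.array([0.50,0.05,0.34])
for yaw in [0.14,0.14+np.pi/2,0.14-np.pi/2,0.14+np.pi]:
    print(yaw,inverse_kinematics(p,q(yaw)), inverse_kinematics([0.54,0.22,0.02],q(yaw)))
yaw=min([0.14,0.14+np.pi],key=lambda y:9 if inverse_kinematics(p,q(y)) is None else np.abs(inverse_kinematics(p,q(y))-np.array(current_joint_pos())).max())
print(yaw); move_ptp(p,q(yaw))
c=capture("wrist"); cv2.imwrite("pics/wrist1.png",c["image"]); np.savez("wrist1.npz",**c)
print((-c["R"].T@c["t"]).round(3),c["R"].round(2).tolist(),current_clock())
c=capture("scene"); np.savez("scene1.npz",**c)
```

```text
0.14 [-3.78807981e-02  1.25117533e-01  1.53748562e+00 -4.44089210e-16
  1.47898951e+00 -1.77880798e-01] [ 2.68436479e-01  5.81214281e-01  1.73238461e+00 -4.44089210e-16
  8.27993763e-01  1.28436479e-01]
1.7107963267948967 [-0.0378808   0.12511753  1.53748562  0.          1.47898951 -1.74867712] [ 2.68436479e-01  5.81214281e-01  1.73238461e+00 -4.44089210e-16
  8.27993763e-01 -1.44235985e+00]
-1.4307963267948964 [-3.78807981e-02  1.25117533e-01  1.53748562e+00 -4.44089210e-16
  1.47898951e+00  1.39291553e+00] [ 2.68436479e-01  5.81214281e-01  1.73238461e+00 -4.44089210e-16
  8.27993763e-01  1.69923281e+00]
3.2815926535897932 [-0.0378808   0.12511753  1.53748562  0.          1.47898951  2.96371186] None
0.14
[0.49  0.125 0.501] [[0.99, 0.14, -0.0], [0.14, -0.95, 0.28], [0.04, -0.27, -0.96]] 3.3333
```

View pics/wrist1.png

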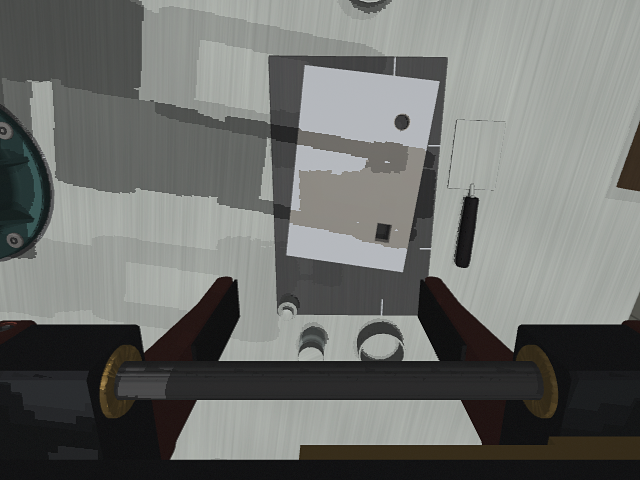

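The wrist view is clear. Station corners are at (269,57), (447,57), (429,315) and (276,315). Board top corners are at (304,65), (439,80), (403,271) and (287,254). The holes are at (402,122) and (383,232). I'll fit both poses.

```bash
cat >> h.py <<'E'
from scipy.optimize import least_squares
from scipy.spatial.transform import Rotation as Rot
def rot(y): return np.array([[np.cos(y),-np.sin(y)],[np.sin(y),np.cos(y)]])
def fit_station(c,pts,loc,z=.015):
    W=ray(c,pts,z)[:,:2]; loc=np.array(loc)
    r=least_squares(lambda p:((loc@rot(p[2]).T+p[:2])-W).ravel(),[.54,.05,.14],loss='soft_l1',f_scale=.002)
    return r.x,(loc@rot(r.x[2]).T+r.x[:2]-W)
def fit_board(c,pts,loc,p0):
    loc=np.array(loc);pts=np.array(pts,float)
    f=lambda p:(proj(c,loc@Rot.from_rotvec(p[3:]).as_matrix().T+p[:3])-pts).ravel()
    r=least_squares(f,p0,loss='soft_l1',f_scale=1.5); return r.x,f(r.x).reshape(-1,2)
def q(yaw): return (Rot.from_euler('z',yaw)*Rot.from_euler('x',np.pi)).as_quat()
E
python3 - <<'E'
from h import *
c=dict(np.load("wrist1.npz"))
g=cv2.cvtColor(c["image"],cv2.COLOR_BGR2GRAY)
def sub(p): return cv2.cornerSubPix(g,np.array(p,np.float32).reshape(-1,1,2),(4,4),(-1,-1),(3,30,.01)).reshape(-1,2)
sp=[(269,57),(447,57),(429,315),(276,315)]
sl=[(-.11,.175),(.11,.175),(.11,-.175),(-.11,-.175)]
print(sub(sp).round(1).tolist())
S,e=fit_station(c,sub(sp),sl); print("station",S.round(4),(e*1000).round(1).tolist())
marks=[(395,66),(434,146),(425,248),(382,308)]
W=ray(c,marks,.015)[:,:2]; print("marks local mm",((W-S[:2])@rot(S[2])*1000).round(0).tolist())
bp=[(304,65),(439,80),(403,271),(287,254)]
bl=[(-.08,.12,.015),(.08,.12,.015),(.08,-.12,.015),(-.08,-.12,.015)]
hp=[(402,122),(383,232)];hl=[(.045,.07,.015),(.045,-.07,.015)]
s=sub(bp);print(s.round(1).tolist())
B,e=fit_board(c,np.r_[s,hp],bl+hl,[.54,.08,.02,0,-.1,.14]);print("board",B.round(4),e.round(1).tolist())
Rm=Rot.from_rotvec(B[3:]).as_matrix()
print("yaw",np.arctan2(Rm[1,0],Rm[0,0]),"tilt",np.arccos(Rm[2,2])*57.3)
loc=(B[:2]-S[:2])@rot(S[2]);print("board in station mm",loc*1000,"z",B[2])
P=cloud(c)
ok=[(320,90),(400,95),(320,110),(380,255),(310,240),(330,200)]
print([P[v,u].round(3).tolist() for u,v in ok])
for y,n in((.07,'L'),(-.07,'R')):
    h=B[:3]+Rm@[.045,y,0]; print(n,((h[:2]-S[:2])@rot(S[2])-[.045,y])*1000,h[2])
E
```

```text
[[268.3999938964844, 54.900001525878906], [447.1000061035156, 56.70000076293945], [429.0, 315.0], [277.8999938964844, 314.3999938964844]]
station [0.5368 0.0505 0.1414] [[-0.7, -0.2], [1.4, 2.2], [-2.8, -0.5], [1.4, -0.9]]
marks local mm [[45.0, 163.0], [101.0, 68.0], [99.0, -71.0], [43.0, -163.0]]
[[304.3999938964844, 64.5], [439.29998779296875, 80.80000305175781], [402.29998779296875, 271.79998779296875], [285.8999938964844, 254.6999969482422]]
board [ 5.329e-01  8.320e-02  2.040e-02  1.000e-04 -7.790e-02  1.690e-02] [[0.1, -0.0], [0.1, 0.1], [0.1, -0.2], [0.1, 0.0], [-0.2, -0.3], [-0.2, 0.5]]
yaw 0.016910963427477457 tilt 4.463915050147017
board in station mm [ 0.69291525 32.94854724] z 0.020387593314263916
[[0.472, 0.176, 0.032], [0.567, 0.183, 0.039], [0.475, 0.154, 0.031], [0.579, -0.017, 0.041], [0.484, -0.011, 0.033], [0.503, 0.046, 0.034]]
L [ 8.90483017 26.83519992] 0.02384992201671062
R [-8.48646448 27.91962643] 0.02392937332724357
```

The board is at x +0.7, y +33 mm and yaw −0.125 relative to the station, which fits the brief. I'll push its +y end with both open fingers flat against the edge, squaring the yaw as it goes, and stop about 10 mm short.

```bash
cat >> h.py <<'E'
S=np.array([0.5368,0.0505,0.1414])
def sw(x,y,z): # station frame mm -> world (z world m)
    return np.r_[rot(S[2])@[x/1000,y/1000]+S[:2],z]
E
python3 - <<'E'
from h import *
ang=-.125
n=np.array([-np.sin(ang),np.cos(ang)]); e=np.array([.7,33])+120*n
print("edge mid",e)
a=e+n*24
move_ptp(sw(*a,.12),q(S[2]+ang))
print(servo_line(sw(*a,.045),rate=.12), servo_line(sw(*a,.021),rate=.06,contact_N=8))
b=e+n*9
print("f0",current_force(),current_clock())
print(servo_line(sw(*b,.021),rate=.03,contact_N=12),current_force())
print(servo_line(sw(6,130+10,.021),q(S[2]),rate=.02,contact_N=12),current_force())
w=current_position();print((np.array(w[:2])-S[:2])@rot(S[2])*1000,current_clock())
c=capture("scene");np.savez("scene2.npz",**c);cv2.imwrite("pics/s2.png",cv2.resize(c["image"][190:325,220:480],None,fx=3,fy=3))
E
```

```text
edge mid [ 15.66096801 152.06372007]
False False
f0 [0.30673795 0.15998126 0.76808288] 5.8083
False [-0.20229691  0.29688361 -0.47953427]
False [-0.46462035 -0.28718573 -0.14220041]
[  6.16251141 139.87279897] 7.7917
```

View pics/s2.png

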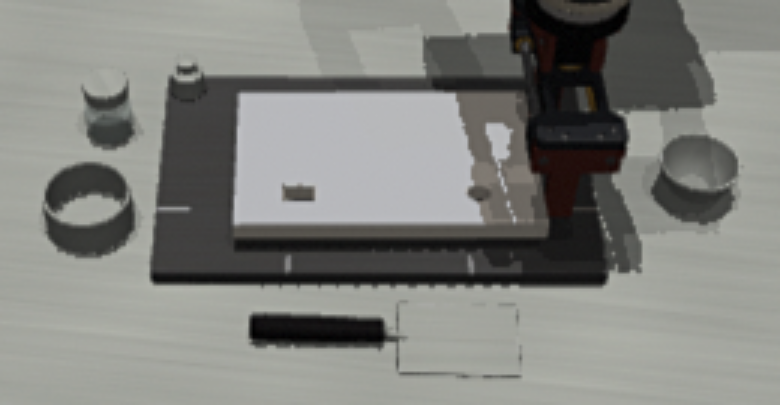

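The yaw is squared. I'll measure the board and station together from this same view, so calibration bias cancels.

```bash
cat >> h.py <<'E'
bl=[(-.08,.12,.015),(.08,.12,.015),(.08,-.12,.015),(-.08,-.12,.015)]
hl=[(.045,.07,.015),(.045,-.07,.015)]
def crn(c,p,w=3):
    g=cv2.cvtColor(c["image"],cv2.COLOR_BGR2GRAY)
    return cv2.cornerSubPix(g,np.array(p,np.float32).reshape(-1,1,2),(w,w),(-1,-1),(3,30,.01)).reshape(-1,2)
def report(c,bp,bidx,hp,SS):
    s=crn(c,bp); L=[bl[i] for i in bidx]+(hl if len(hp) else [])
    pts=np.r_[s,hp] if len(hp) else s
    B,e=fit_board(c,pts,L,[.53,.06,.02,0,-.07,.14]);Rm=Rot.from_rotvec(B[3:]).as_matrix()
    print("crn",s.round(1).tolist(),"res",e.round(1).tolist())
    print("in station mm",((B[:2]-SS[:2])@rot(SS[2])*1000).round(1),"z",B[2].round(4),"dyaw",(np.arctan2(Rm[1,0],Rm[0,0])-SS[2]).round(4),"tilt",np.arccos(Rm[2,2]).round(4))
    for y,n in((.07,'L'),(-.07,'R')):
        h=B[:3]+Rm@[.045,y,0]; print(n,(((h[:2]-SS[:2])@rot(SS[2])-[.045,y])*1000).round(1),h[2].round(4))
E
python3 - <<'E'
from h import *
c=dict(np.load("scene2.npz"))
o=lambda L:[((x+.5)/3-.5+220,(y+.5)/3-.5+190) for x,y in L]
m=o([(172,209),(585,209),(289,264),(471,264)])
sl=[(-.11,-.175),(.11,-.175),(.11,.175),(.045,-.165),(.045,.165),(.1,-.07),(.1,.07)]
sp=np.r_[crn(c,o([(167,77),(152,274),(607,274)])),m]
SS,e=fit_station(c,sp,sl);print("SS",SS.round(4),(e*1000).round(1).tolist())
report(c,o([(548,238),(234,226),(238,93)]),[1,2,3],o([(479,193),(298,193)]),SS)
E
```

```text
SS [0.5345 0.0528 0.1376] [[2.6, -1.8], [-8.5, -1.6], [2.0, 2.1], [1.0, -1.7], [0.1, 1.5], [-1.1, 0.3], [-1.4, 1.0]]
crn [[401.8999938964844, 268.6000061035156], [297.29998779296875, 264.5], [299.1000061035156, 220.5]] res [[0.3, -1.5], [-0.1, -0.2], [0.1, -0.4], [-0.3, 2.1], [0.1, 0.4]]
in station mm [7.5 6. ] z 0.0179 dyaw 0.0023 tilt 0.0906
L [7.4 6.1] 0.0186
R [7.3 6.2] 0.0245
```

Run:
```python
from h import *
servo_line(sw(6,152,.021),rate=.06)
servo_line(sw(6,152,.12),rate=.2)
move_ptp([.5,.05,.34],q(.14))
c=capture("wrist"); cv2.imwrite("pics/wrist3.png",c["image"]); np.savez("wrist3.npz",**c);print(current_clock())
```

```text
9.925
```

View pics/wrist3.png

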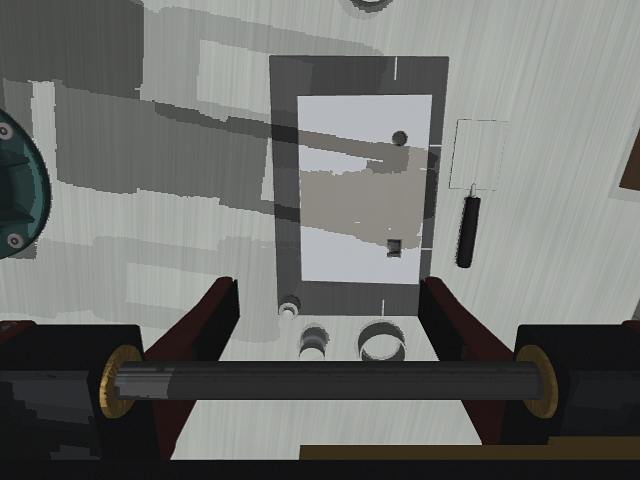

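The board is now square, with corners (298,95), (432,95), (420,284) and (301,282) and holes at (400,138) and (394,248). Inside the slot, the pin seems to show at its upper edge.

Run:
```python
from h import *
c=dict(np.load("wrist3.npz"))
sl=[(-.11,.175),(.11,.175),(.11,-.175),(-.11,-.175),(.045,.165),(.1,.07),(.1,-.07),(.045,-.165)]
sp=np.r_[[(269.5,56),(448,56.5),(430,315),(277,315)],[(396,66),(435,145.5),(427,249),(382.5,308)]]
SS,e=fit_station(c,sp,sl);print("SS",SS.round(4),(e*1000).round(1).tolist())
report(c,[(298,95),(432,95),(420,284),(301,282)],[0,1,2,3],[(400,138),(394,248)],SS)
cv2.imwrite("pics/h3.png",np.hstack([cv2.resize(c["image"][y-25:y+25,x-25:x+25],None,fx=8,fy=8,interpolation=cv2.INTER_CUBIC) for x,y in((400,138),(394,248))]))
```

```text
SS [0.5363 0.0497 0.1368] [[-1.1, 0.9], [2.4, 1.4], [-3.4, -2.7], [2.6, -0.9], [-0.3, 1.7], [-0.6, 0.4], [-1.3, 0.4], [2.4, -3.0]]
crn [[297.0, 95.5999984741211], [431.6000061035156, 94.30000305175781], [418.70001220703125, 283.3999938964844], [301.3999938964844, 280.0]] res [[0.2, -0.1], [0.2, -0.3], [-0.3, 0.1], [0.2, 0.2], [-0.5, 0.2], [0.1, -0.2]]
in station mm [6.4 8.2] z 0.0209 dyaw 0.0057 tilt 0.077
L [5.9 8.5] 0.0241
R [6.7 8.5] 0.0246
```

View pics/h3.png

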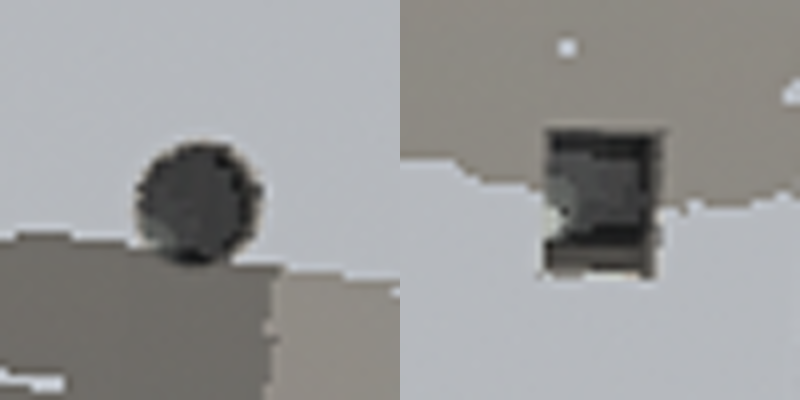

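Remaining offset is about +6.4 mm in x and +8.4 mm in y, with yaw under 0.006. The pins show low-left in both holes, which agrees. Now I'll push the far edge towards −x, then look again.

```bash
sed -i 's/^S=.*/S=np.array([0.5365,0.0501,0.139])/' h.py
python3 - <<'E'
from h import *
c=dict(np.load("wrist3.npz"))
print("scraper st mm",((ray(c,[(460,200),(456,265),(455,120)],.012)[:,:2]-S[:2])@rot(S[2])*1000).round(0).tolist())
Q=q(S[2]+np.pi/2)
move_ptp(sw(110,8,.12),Q)
servo_line(sw(110,8,.05),rate=.12); print(servo_line(sw(110,8,.022),rate=.06,contact_N=8))
print(servo_line(sw(100,8,.022),rate=.03,contact_N=12),servo_line(sw(91,8,.022),rate=.02,contact_N=12),current_force())
servo_line(sw(108,8,.022),rate=.08); servo_line(sw(108,8,.12),rate=.2)
move_ptp([.5,.05,.34],q(.14))
c=capture("wrist"); cv2.imwrite("pics/wrist4.png",c["image"]); np.savez("wrist4.npz",**c);print(current_clock())
E
```

```text
scraper st mm [[141.0, -3.0], [145.0, -96.0], [124.0, 100.0]]
False
False False [0.69616782 0.17354756 0.40133605]
16.15
```

View pics/wrist4.png

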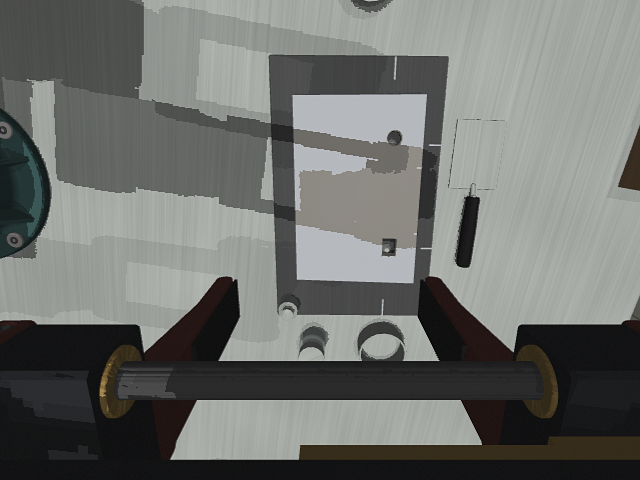

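Run:
```python
from h import *
c=dict(np.load("wrist4.npz"))
SS=np.array([0.5363,0.0497,0.1368])
report(c,[(292,95),(427,94),(414,283),(297,280)],[0,1,2,3],[(394.5,137.5),(389,247)],SS)
cv2.imwrite("pics/h4.png",np.hstack([cv2.resize(c["image"][y-25:y+25,x-25:x+25],None,fx=8,fy=8,interpolation=cv2.INTER_CUBIC) for x,y in((395,138),(389,248))]))
```

```text
crn [[291.8999938964844, 94.5999984741211], [426.5, 93.80000305175781], [412.70001220703125, 282.6000061035156], [296.5, 279.20001220703125]] res [[0.1, -0.1], [0.1, -0.1], [0.2, -0.1], [0.1, 0.1], [-0.2, 0.2], [-0.2, -0.0]]
in station mm [0.2 8.4] z 0.0207 dyaw 0.0023 tilt 0.0667
L [-0.   8.5] 0.0239
R [0.3 8.5] 0.0236
```

View pics/h4.png

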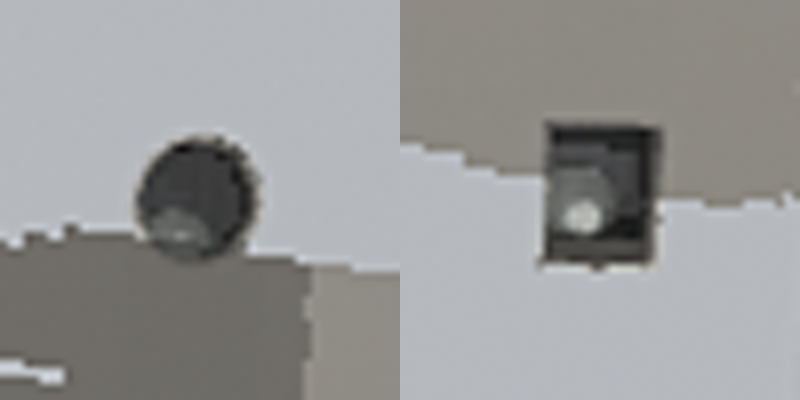

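The x error is about 0 and the yaw about 0.002 rad, with the pins showing centred across x. Only −y is left. I'll push the +y end slowly in stages with a force guard.

Run:
```python
from h import *
Q=q(S[2])
move_ptp(sw(0,153,.12),Q)
servo_line(sw(0,153,.05),rate=.12); print(servo_line(sw(0,153,.021),rate=.06,contact_N=8))
print(servo_line(sw(0,141,.021),rate=.04,contact_N=12))
for y in (137,135,133,131.5):
    r=servo_line(sw(0,y,.021),rate=.015,contact_N=12)
    w=np.array(current_position());f=current_force()
    print(y,r,((w[:2]-S[:2])@rot(S[2])*1000).round(1),f.round(1),current_clock())
    if r: break
c=capture("scene");np.savez("scene5.npz",**c);cv2.imwrite("pics/s5.png",cv2.resize(c["image"][190:325,220:480],None,fx=3,fy=3))
```

```text
False
False
137 False [ -0.  136.9] [ 0.9 -0.  -0.3] 19.425
135 False [ -0.  134.9] [ 0.1  0.4 -0.4] 19.7083
133 False [-1.00e-01  1.33e+02] [-0.4  1.1  0.1] 19.9917
131.5 False [-1.000e-01  1.315e+02] [-1.   0.8 -0.4] 20.2417
```

View pics/s5.png

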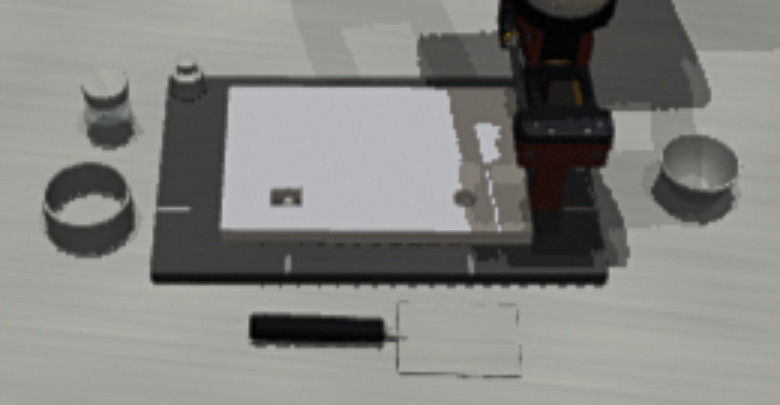

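The shadow under the far edge has mostly gone, and the slot's pin is centred. I'll back off and measure.

Run:
```python
from h import *
servo_line(sw(0,150,.021),rate=.06); servo_line(sw(0,150,.12),rate=.2)
move_ptp([.5,.05,.34],q(.14)); 
c=capture("wrist"); np.savez("wrist6.npz",**c);print(current_clock())
cv2.imwrite("pics/wrist6.png",c["image"])
P=cloud(c)
print([P[v-2:v+3,u-2:u+3].reshape(-1,3).mean(0).round(4).tolist() for u,v in [(310,120),(400,120),(330,265),(405,265),(345,180),(405,180),(350,300),(437,200)]])
cv2.imwrite("pics/h6.png",np.hstack([cv2.resize(c["image"][y-25:y+25,x-25:x+25],None,fx=8,fy=8,interpolation=cv2.INTER_CUBIC) for x,y in((394,145),(388,253))]))
s=capture("scene");np.savez("scene6.npz",**s)
```

```text
22.475
[[0.4632, 0.1403, 0.0292], [0.5729, 0.1557, 0.0295], [0.5143, -0.0439, 0.0294], [0.6164, -0.0294, 0.0296], [0.5171, 0.0738, 0.0295], [0.5893, 0.0862, 0.0482], [0.5517, -0.0989, 0.0146], [0.6478, 0.0619, 0.0052]]
```

View pics/wrist6.png

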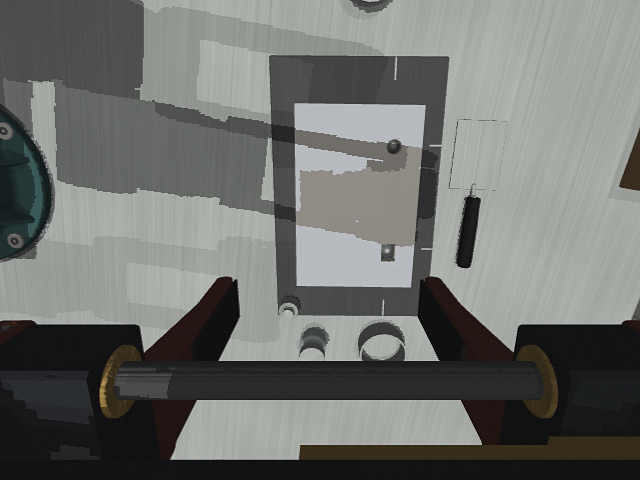

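View pics/h6.png

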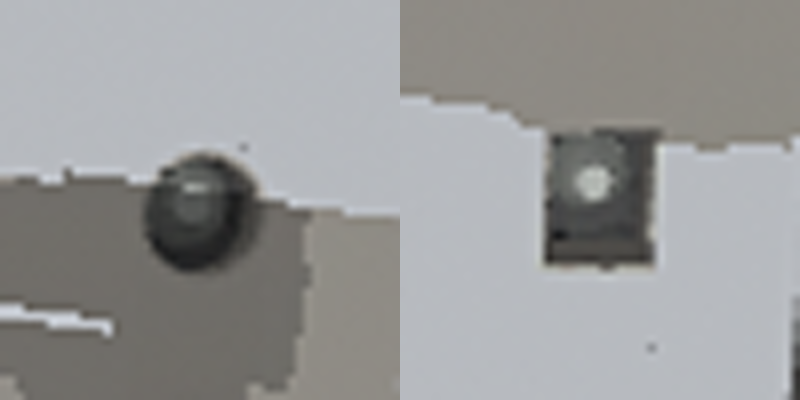

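The pins are now in both holes, and the top face reads about 29.5 mm near all four corners, so it looks flat (expected 30). One depth patch at (405,180) read 48 mm. I'll check that with a plane fit and confirm nothing else moved before handing in.

Run:
```python
from h import *
c=dict(np.load("wrist6.npz"));P=cloud(c)
print("patch z",P[178:183,403:408,2].round(3).tolist())
m=np.zeros((480,640),np.uint8);cv2.fillPoly(m,[np.array([(299,108),(421,109),(408,282),(300,280)])],1)
X=P[(m>0)&(c["range_z"]>0)];A=np.c_[X[:,:2],np.ones(len(X))]
k=least_squares(lambda p:A@p-X[:,2],[0,0,.03],loss='soft_l1',f_scale=.001).x
print("plane tilt",np.hypot(k[0],k[1]),"z ctr",k@[.5363,.0497,1],"outliers",(abs(A@k-X[:,2])>.005).mean())
SS=np.array([0.5363,0.0497,0.1368])
report(c,[(295,103),(426,104),(412,287),(297,286)],[0,1,2,3],[(393.8,146.5),(387.9,252.5)],SS)
a=dict(np.load("scene1.npz"))["image"];b=dict(np.load("scene6.npz"))["image"]
d=(cv2.absdiff(a,b).max(2)>50).astype(np.uint8);n,_,st,_=cv2.connectedComponentsWithStats(cv2.dilate(d,np.ones((3,3))))
print([s.tolist() for s in st[1:] if s[4]>40])
print(current_force(),current_clock())
```

```text
patch z [[0.031, 0.03, 0.03, 0.03, 0.03], [0.028, 0.03, 0.029, 0.03, 0.03], [0.03, 0.029, 0.029, 0.027, 0.5], [0.029, 0.03, 0.029, 0.028, 0.028], [0.029, 0.03, 0.03, 0.029, 0.03]]
plane tilt 0.001063401712392295 z ctr 0.029444644132752027 outliers 0.016160407002843033
crn [[294.20001220703125, 102.69999694824219], [425.20001220703125, 104.5999984741211], [410.5, 286.79998779296875], [296.29998779296875, 285.3999938964844]] res [[-0.0, 0.0], [-0.1, -0.0], [0.1, 0.0], [0.0, 0.0], [0.2, -0.1], [-0.3, -0.0]]
in station mm [-0.4 -1.2] z 0.0136 dyaw -0.0097 tilt 0.0072
L [ 0.3 -1.6] 0.013
R [-1.1 -1.6] 0.014
[[292, 215, 88, 57, 1595], [375, 218, 36, 51, 959], [358, 230, 11, 18, 78], [372, 246, 8, 14, 62], [383, 252, 10, 7, 61]]
[ 0.20794159 -0.62817179 -0.1572149 ] 22.525
```

The board is seated: plane-fit tilt is 0.001 rad, both holes are within 2 mm of their pins, and only the board differs between the scene images. The 48 mm patch came from one missing depth pixel. I'll hand it in.

```bash
python3 -c "
from bench import *
print(abs(current_qvel()).max()); close_job()"
```

```text
0.005411860247151053
the job is handed in; nothing more can be done
```

The board is seated flat on the station with both pins in their holes, and I handed the job in at about 22.5 s on the robot's clock. No verdict was reported.

**What I did:** I made three slow pushes with the open fingers, never lifting the board. The first pushed the +y end and squared the yaw, the second moved the far edge about 6 mm towards −x, and the third pushed the +y end until the holes dropped over the pins. No 12 N guard tripped, and the forces read between pushes were around 1 N.

**Last checks:**
- **Flatness:** the board's top face was at 29.4 mm (30 mm expected), with a plane-fit tilt of 0.001 rad.
- **Holes:** the left hole was about 1.6 mm from its pin and the right about 1.9 mm. The wrist picture shows a pin inside each hole.
- **Other objects:** comparing scene images from before and after the pushes, only the board had changed.
- **At hand-in:** the arm was clear of everything, holding above the station.

**Readings that disagreed:**
- A scene-camera fit after the first push put the board 2 mm away from the wrist fit. I relied on the wrist camera.
- The corner-based fit gave a tilt of 0.007 rad against 0.001 from depth. Both are under the 0.02 limit.
- One depth patch read 48 mm because of a single bad pixel.

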